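Turn a casting mould over onto its board

TASK

Two turn-over cradles stand on the model-maker's bench, each holding a casting mould and a plywood board lying one on the other. Find the cradle whose mould is still underneath its board, take it by its wooden handle bar and gently swing it right over, so that this mould and board are turned upside down together, with the mould resting on top of the board, and let go. Leave the other cradle, whose mould is already on top, as it is.

Things in the scene. Friction and masses are not known exactly. Their poses are not given: they have to be found in the camera images.
- cradle: aluminium fork on a level hinge, the one to turn. Origin: mid hinge axis, 60 mm above bench; x along hinge, y from hinge to handle, z up at start, down when fully over. Handle: round wooden bar, 12 mm thick, 112 mm long, along x, middle at (0,142,0) mm, ends fixed to side arms, 60 mm clear of the pair. Swings 180 degrees, stop to stop, about +x: handle rises from +y, over the hinge, down on the other side
- mould: rigid grey plastic mould lying in that cradle, under the board, 100 x 60 x 22 mm: two filled cavities on its open face, low ribs on its back. Origin at the centre of its back, z from back to cavities: up at start, down when turned over. Its centre is 50 mm from the hinge. Two prongs below and two above (44 mm high over all, reaching 76 mm from the hinge) keep the pair in with 1 mm play; nothing needs holding
- board: flat plywood board lying on that mould, 100 x 60 x 10 mm. Origin at the centre of the face that lies on the mould, z from there through the board: up at start, down when turned over
- other_cradle: the second, identical cradle, whose grey ribbed mould already lies on top of its board; origin and axes alike; leave alone. Both stand on fixed grey bases (170 along x, 230 mm along y, 10 mm thick) with hinge posts 78 mm high at x = -74 and +74 mm. The hinges are damped, with slight friction: the handle takes 4 to 9 N, and once let go a cradle sinks slowly to the nearer stop
There are look-alikes about, which are no part of the job. Leave any pink or turquoise look-alike of the board alone.

How it is judged:
At the end, for the whole second after the job is handed in: The first cradle has been swung right over (within 10 degrees of fully over); its mould and board are both upside down (within 11 degrees), still lying together in the cradle face to face with the mould on top of the board (15 to 20 mm of shift allowed), and at rest (angle between cradle's own z axis and vertical above 2.96 rad and angle between each of mould, board's own z axis and vertical above 2.94 rad and z of board in the frame of mould between 0.017 and 0.03 m and distance between board and mould below 0.035 m and distance between mould and cradle below 0.08 m and linear speed of each of mould, board below 0.02 m/s and angular speed of cradle below 0.1 rad/s); the robot touches nothing.
It fails at once if the other cradle is lifted by more than about 10 degrees (angle between other_cradle's own z axis and vertical above 0.18 rad).
It fails at once if the cradle is flung over or slammed (faster than 4 rad/s, which is about 0.57 m/s at the handle) (angular speed of cradle above 4 rad/s).
It also fails if it takes over 38 s, if anything falls off the work surface, if the arm or the gripper's body presses on something with over 40 N, if the wrist force passes 120 N, or if a joint passes its speed limit or range.

ROBOT

A 6-joint arm with a two-finger parallel gripper is mounted at the origin on the work surface. World frame = base frame: x ahead of the robot, y to its left, z up, the work surface at z = 0. Lengths are in m, angles in rad, forces in N, time in s.
With the tool pointing down it reaches from about 0.25 to 0.775 m from the base axis. Payload 4 kg.
Tool frame: the origin (TCP) lies midway between the tips of the shut fingers; the grasp point (between the pads) lies 19 mm behind it; y points along the fingers, x is the direction in which the jaws open and shut, and the axes are right-handed (so a half turn about y gives the same grasp; the last joint's range is limited). The gripper opens to 85 mm and grips with 20 to 120 N. Pads are 22 mm wide; open, the fingers measure 114 mm over their backs; the gripper's body (76 mm by 85 mm) begins 54 mm behind the grasp point. The pads swing forward as they close: fully open they stand 13 mm farther back than shut.
Start: joints at [1.196, 0.087, 1.371, -0, 1.684, -0.103], TCP at [0.148, 0.53, 0.231] pointing down, gripper open.
Joint ranges: [-3.1, 3.1], [-0.76, 2.03], [0.27, 2.55], [-1.08, 4.22], [0.17, 2.65], [-2.57, 2.57]. Speed limits (rad/s): [2.79, 2.79, 3.14, 3.14, 3.14, 3.14].

INTERFACE

Orientations are given as a unit quaternion [w, x, y, z].
In Python, from cell import r gives the robot as it stands.
- The arm moves only by the tool step_arm, never from a script. Its argument "plan" is a list of rows, each an object of numbers: "x", "y", "z": the shift along the tool's x, y, z in mm; "rx", "ry", "rz": the turn, a rotation vector about the tool's x, y, z in degrees. A call has 1 to 20 rows; each row is the pose to reach, as a shift and turn from the pose commanded when the call began, along the tool's axes at that moment; what a row does not reach only later rows make up. A row lasts 1/12 s, in which the tool goes at most 41.7 mm and 7.16 degrees, less where a joint would pass 70% of its speed; a pose out of reach is approached as far as the arm can. A call with a gripper value outside its range is refused whole. "claw" is the opening, from 0 (shut) to 1 (fully open), set as the call begins (left out, the last holds). The fingers move at their own pace and stop on an object; the grip force is fixed at half the most. Time passes only in rows, so rows that repeat a pose let the fingers close. It gives the time, the measured TCP pose, the force and the opening at its end, in the units of the state.
- r.sense(): the state, without advancing time (a new reading comes with each control period).
- r.camera(name): name is "scene" or "top" or "wrist"; returns the picture (384x512x3 uint8, red, green, blue); there is no depth.
- r.camera_info(name): a dict with "vfov" (degrees; the focal length in pixels is half the picture's height over the tangent of half this angle, whatever the lens; pixels are square), "cx", "cy" (the principal point, pixels), "rvec" (rotation vector, rad) and "tvec" (3), from world to camera coordinates, as OpenCV has them; the wrist camera has in their place "T_tool_cam" (4x4, takes a point from camera to tool coordinates, whose origin is the TCP and whose axes are the tool frame's). Camera axes: x right, y down, z forward; pixel columns grow to the right and rows downward; lengths in m; the calibration is good to about 2 mm. A picture is of the moment at which its call begins: read the wrist's pose just before it. camera_info takes no time and is no camera call.
- r.sign_off(): hands the job in, once; it reports no verdict.
Trained networks look in the newest picture that a camera, given by its name, has taken for a name from the list of things; names that differ only in an ending like _2 or _b are one class to them, and where a whole thing is asked for, a point or a joint stands for the part that bears it (a point fixed in the world has none). Each returns a list of dicts, best first, with "conf" (0 to 1); they miss things now and then, are a little off and sometimes report something else, mostly with a low value. They report only what shows in the picture. A call takes as long as a camera call. They do not tell look-alikes from the thing itself.
- r.cut_out(camera, name): "pixels" (384x512 bool, what is visible of it) and "xy" ([column, row] in pixels, amid what is visible of it).
- r.place_of(camera, name): "xy" ([column, row] in pixels: a listed point, or the origin of a listed thing).
The state is a dict: "time_s": time; "joint_positions": joint angles; "dq": joint speeds; "effort": joint torques, N m; "position": TCP position; "tcp_rot": TCP orientation; "wrist_force": force on the tool from outside, world axes, zero at the start; "wrist_torque": the same for the moment, N m; "finger_gap": opening from 0.0 (shut) to 1.0 (fully open).
Only numpy, scipy, OpenCV 4.12 (cv2) and the standard library are available. Lean on these libraries where they do the work, as an engineer would, in place of code of your own. Each camera call takes 0.05 s, during which the arm holds its last target. There are 200 camera calls.

## Working session

There is one attempt and no reset: what is moved stays moved. The work goes in short steps, Python scripts to look and compute and a tool call to move; the robot and the scene stay as the last step left them, time stands still between calls to the robot, and variables do not carry over. Pictures are saved under pics/ and viewed, about 8 in all and at most 12, crops included, and the job is handed in when it is done.

Besides the shell and the picture viewer there is one more tool, called as name([rows], argument=value, ...), one row to a line, values as JSON. step_arm: Moves the arm, as the interface text tells. Its arguments: {"type":"object","properties":{"plan":{"type":"array","items":{"type":"object","properties":{"x":{"type":"number"},"y":{"type":"number"},"z":{"type":"number"},"rx":{"type":"number"},"ry":{"type":"number"},"rz":{"type":"number"}}}},"claw":{"type":"number"}},"required":["plan"]}

```bash
mkdir -p pics
python3 - <<'E'
from cell import r
import cv2,numpy as np
s=r.sense();print(s)
ims=[]
for c in("scene","top"):
    im=r.camera(c);print(c,{k:np.round(v,4).tolist() for k,v in r.camera_info(c).items()})
    cv2.imwrite(f"pics/{c}0.png",im[:,:,::-1])
    for n in("cradle","other_cradle","mould","board"):
        for d in r.cut_out(c,n):
            ys,xs=np.where(d["pixels"]);print(n,"cut",round(d["conf"],2),np.round(d["xy"]),xs.min(),xs.max(),ys.min(),ys.max())
        for d in r.place_of(c,n):print(n,"place",round(d["conf"],2),np.round(d["xy"],1))
print(r.camera_info("wrist"))
a=cv2.imread("pics/scene0.png");b=cv2.imread("pics/top0.png")
cv2.imwrite("pics/both0.png",cv2.resize(np.vstack([a,b]),(0,0),fx=.78,fy=.78))
E
```

```text
{'time_s': 0.0, 'joint_positions': array([ 1.19592857e+00,  8.79553175e-02,  1.37231936e+00,  1.27513091e-05,
        1.68358514e+00, -1.03115376e-01]), 'dq': array([-8.47880843e-04, -5.11818430e-04, -1.38943856e-03,  6.87874951e-04,
        5.62078572e-05, -1.49318749e-04]), 'effort': array([-7.02018442e-04, -3.51847494e+01, -3.13274825e+01, -2.21699252e-04,
        1.04584394e-02, -1.49764638e-06]), 'position': array([0.14745013, 0.52933225, 0.23010592]), 'tcp_rot': array([-0.5627074 ,  0.56353277,  0.42697522, -0.42834958]), 'wrist_force': array([-0.29228839, -0.45823736,  0.48365727]), 'wrist_torque': array([-0.03263389, -0.00194857,  0.00749028]), 'finger_gap': 0.9978721625563279}
scene {'vfov': 54.526, 'cx': 251.4785, 'cy': 191.3116, 'rvec': [1.3497, 2.0537, -1.0416], 'tvec': [0.1869, -0.2489, 1.1218]}
cradle cut 0.92 [151. 172.] 119 207 143 192
cradle place 0.94 [132.8 163.9]
other_cradle cut 0.63 [404. 227.] 363 472 185 265
other_cradle place 0.93 [374.1 210.6]
mould cut 0.74 [171. 172.] 158 177 156 181
mould place 0.8 [156.5 174.8]
board cut 0.75 [152. 160.] 139 175 150 180

[... 489 characters left out ...]
343.6 190.1]
mould place 0.51 [345.6 193.3]
board cut 0.88 [265. 153.] 245 287 139 167
board cut 0.7 [265. 246.] 248 286 220 266
board cut 0.68 [344. 193.] 329 362 169 215
board place 0.78 [265.6 247.1]
board place 0.77 [344.7 191.7]
board place 0.63 [265.5 153. ]
{'vfov': 64.37656321322186, 'cx': 260.44720698259397, 'cy': 195.59766134860467, 'T_tool_cam': array([[ 9.99999967e-01, -2.02821276e-04, -1.56691665e-04,
         1.45130855e-04],
       [ 8.37577362e-05, -3.19186021e-01,  9.47692079e-01,
        -1.43116338e-01],
       [-2.42225906e-04, -9.47692061e-01, -3.19185994e-01,
         8.23503089e-02],
       [ 0.00000000e+00,  0.00000000e+00,  0.00000000e+00,
         1.00000000e+00]])}
```

View pics/both0.png

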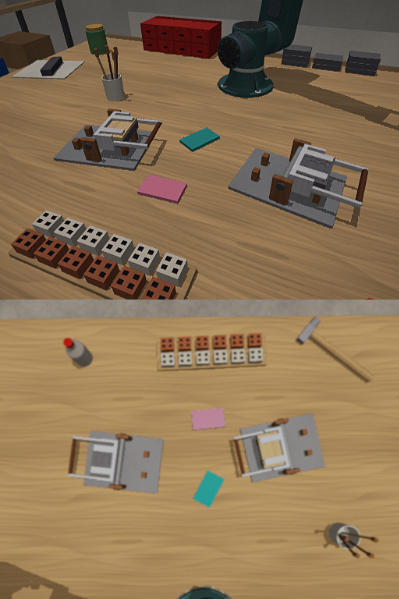

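Viewed (scene above top, scale .78). Candidates in the top image: the cradle at (345,192) shows tan plywood on top; the cradle at (144,206) shows grey on top. The pink (265,153) and turquoise (265,246) boards are look-alikes. I choose the one at (345,192) and check it in a crop.

Run:
```python
import cv2,numpy as np
a=cv2.imread("pics/scene0.png")[130:220,60:220];b=cv2.imread("pics/top0.png")[145:240,285:425]
A=cv2.resize(a,(0,0),fx=3.5,fy=3.5,interpolation=2);B=cv2.resize(b,(0,0),fx=4,fy=4,interpolation=2)
A=cv2.resize(A,(B.shape[1],int(A.shape[0]*B.shape[1]/A.shape[1])))
cv2.imwrite("pics/crop1.png",cv2.resize(np.vstack([A,B]),(0,0),fx=.85,fy=.85))
```

```text
(no output)
```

View pics/crop1.png

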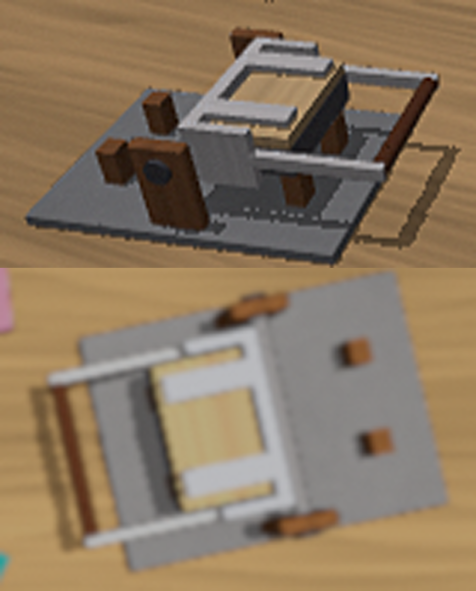

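The crop shows tan plywood lying on the grey mould, so this is the right cradle. Handle ends in the top image are about (302,179.5) and (311.5,225). Next I work out its pose.

```bash
cat > h.py <<'E'
from cell import r
import cv2,numpy as np
from scipy.spatial.transform import Rotation as R
def cam(n,s=None):
    i=r.camera_info(n);f=192/np.tan(np.radians(i["vfov"])/2)
    K=np.array([[f,0,i["cx"]],[0,f,i["cy"]],[0,0,1]])
    if n=="wrist":
        T=np.eye(4);q=s["tcp_rot"];T[:3,:3]=R.from_quat(np.r_[q[1:],q[0]]).as_matrix();T[:3,3]=s["position"]
        W=T@i["T_tool_cam"]
    else:
        W=np.eye(4);M=cv2.Rodrigues(np.array(i["rvec"]))[0];W[:3,:3]=M.T;W[:3,3]=-M.T@np.array(i["tvec"])
    return K,W
def ray(n,uv,z,s=None):
    K,W=cam(n,s);d=W[:3,:3]@np.linalg.inv(K)@[*uv,1];return W[:3,3]+d*(z-W[2,3])/d[2]
def proj(n,p,s=None):
    K,W=cam(n,s);c=W[:3,:3].T@(np.asarray(p)-W[:3,3]);u=K@c;return u[:2]/u[2]
E
python3 - <<'E'
from h import *
c=lambda u,v:(285+u/3.4,145+(v-268)/3.4)
P=lambda u,v,z:ray("top",c(u,v),z)
e=[P(58,385,.066),P(90,540,.066)];print("handle",np.round(e,4),np.linalg.norm(e[0]-e[1]),np.mean(e,0))
b=[P(*p,.01) for p in((80,342),(398,272),(448,500),(130,570))];print("base",np.round(b,4),[np.linalg.norm(b[i]-b[i-1]) for i in range(4)],np.mean(b,0))
p=[P(253,310,.078),P(302,524,.078)];print("posts",np.round(p,4),np.linalg.norm(p[0]-p[1]),np.mean(p,0))
print(np.linalg.norm(np.mean(p,0)-np.mean(e,0)))
for q in(e,p,(b[0],b[3]),(b[1],b[2])):print(np.degrees(np.arctan2(*(q[1]-q[0])[1::-1])))
# scene cross-check: handle ends in crop
k=476/160
print("scene pred",[ [(proj("scene",x)[0]-60)*k,(proj("scene",x)[1]-130)*k] for x in e])
s=r.sense();q=s["tcp_rot"];print(R.from_quat(np.r_[q[1:],q[0]]).as_matrix().round(3))
E
```

```text
handle [[ 0.5521 -0.0951  0.066 ]
 [ 0.4476 -0.1152  0.066 ]] 0.10637144974391977 [ 0.49986586 -0.10514841  0.066     ]
base [[ 0.5875 -0.1162  0.01  ]
 [ 0.6356 -0.3423  0.01  ]
 [ 0.4737 -0.3735  0.01  ]
 [ 0.4259 -0.1493  0.01  ]] [np.float64(0.16491968476318736), np.float64(0.23116063416139482), np.float64(0.16496419936492449), np.float64(0.22930288445124788)] [ 0.53068476 -0.24533357  0.01      ]
posts [[ 0.6003 -0.2246  0.078 ]
 [ 0.4574 -0.2543  0.078 ]] 0.14592870055227833 [ 0.52883827 -0.23946406  0.078     ]
0.13792785932743257
-169.07836305683438
-168.25896148146614
-168.43661363222742
-169.0817922528925
scene pred [[np.float64(374.0841652661087), np.float64(158.75116532542475)], [np.float64(427.8135771736839), np.float64(73.76314550178041)]]
[[ 0.268  0.    -0.963]
 [ 0.963  0.     0.268]
 [ 0.    -1.    -0.   ]]
```

step_arm([
  {"x":-13,"z":-13,"ry":4},
  {"x":-39,"z":-38,"y":2,"ry":11},
  {"x":-65,"z":-64,"y":3,"ry":18},
  {"x":-92,"z":-90,"y":4,"ry":25},
  {"x":-119,"z":-117,"y":5,"ry":32},
  {"x":-147,"z":-145,"y":6,"ry":39},
  {"x":-175,"z":-172,"y":7,"ry":46},
  {"x":-203,"z":-200,"y":8,"ry":53},
  {"x":-231,"z":-228,"y":9,"ry":60},
  {"x":-259,"z":-255,"y":10,"ry":67},
  {"x":-287,"z":-283,"y":11,"ry":74},
  {"x":-315,"z":-311,"y":12,"ry":81},
  {"x":-343,"z":-339,"y":13,"ry":88},
  {"x":-371,"z":-366,"y":14,"ry":95},
  {"x":-399,"z":-394,"y":15,"ry":102},
  {"x":-427,"z":-421,"y":16,"ry":109},
  {"x":-455,"z":-449,"y":17,"ry":116},
  {"x":-480,"z":-474,"y":18,"ry":123},
  {"x":-500,"z":-494,"y":19,"ry":130},
  {"x":-512,"z":-505,"y":20,"ry":137},
], claw=0.45)

```text
invalid input at $.plan[0]: expected keys x, y, z, rx, ry, rz
```

step_arm([
  {"ry":6},
  {"ry":11},
  {"ry":16},
  {"ry":16},
])

```text
invalid input at $.plan[0]: expected keys x, y, z, rx, ry, rz
```

Run:
```python
from h import *
s=r.sense();im=r.camera("wrist");print(s["time_s"],s["position"],s["joint_positions"].round(2),s["finger_gap"])
q=s["tcp_rot"];print(R.from_quat(np.r_[q[1:],q[0]]).as_matrix().round(3))
print("pred ends",[proj("wrist",p,s).round() for p in((.5521,-.0951,.066),(.4476,-.1152,.066))])
cv2.imwrite("pics/w1.png",im[:,:,::-1]); np.save("s1.npy",s,allow_pickle=True)
```

```text
0.9 [0.14766869 0.52982679 0.2313555 ] [ 1.2   0.09  1.37 -0.    1.68 -0.1 ] 0.9972493501859507
[[ 0.268  0.    -0.963]
 [ 0.963  0.     0.268]
 [ 0.    -1.    -0.   ]]
pred ends [array([-43., 508.]), array([-93., 469.])]
```

View pics/w1.png

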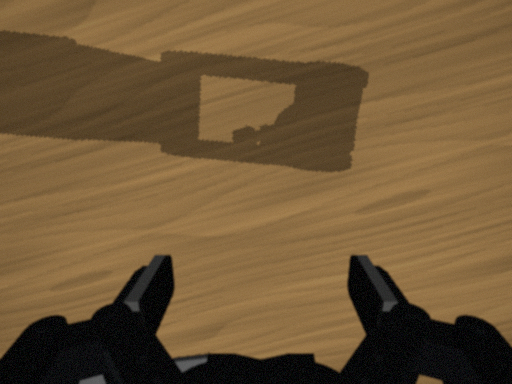

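The move was refused because every row needs all six keys. The picture shows only bare bench with the open fingers at (160,290) and (360,290). I resend with all keys.

step_arm([
  {"x":-13,"y":0,"z":-13,"rx":0,"ry":4,"rz":0},
  {"x":-39,"y":2,"z":-38,"rx":0,"ry":11,"rz":0},
  {"x":-65,"y":3,"z":-64,"rx":0,"ry":18,"rz":0},
  {"x":-92,"y":4,"z":-90,"rx":0,"ry":25,"rz":0},
  {"x":-119,"y":5,"z":-117,"rx":0,"ry":32,"rz":0},
  {"x":-147,"y":6,"z":-145,"rx":0,"ry":39,"rz":0},
  {"x":-175,"y":7,"z":-172,"rx":0,"ry":46,"rz":0},
  {"x":-203,"y":8,"z":-200,"rx":0,"ry":53,"rz":0},
  {"x":-231,"y":9,"z":-228,"rx":0,"ry":60,"rz":0},
  {"x":-259,"y":10,"z":-255,"rx":0,"ry":67,"rz":0},
  {"x":-287,"y":11,"z":-283,"rx":0,"ry":74,"rz":0},
  {"x":-315,"y":12,"z":-311,"rx":0,"ry":81,"rz":0},
  {"x":-343,"y":13,"z":-339,"rx":0,"ry":88,"rz":0},
  {"x":-371,"y":14,"z":-366,"rx":0,"ry":95,"rz":0},
  {"x":-399,"y":15,"z":-394,"rx":0,"ry":102,"rz":0},
  {"x":-427,"y":16,"z":-421,"rx":0,"ry":109,"rz":0},
  {"x":-455,"y":17,"z":-449,"rx":0,"ry":116,"rz":0},
  {"x":-480,"y":18,"z":-474,"rx":0,"ry":123,"rz":0},
  {"x":-500,"y":19,"z":-494,"rx":0,"ry":130,"rz":0},
  {"x":-512,"y":20,"z":-505,"rx":0,"ry":137,"rz":0},
], claw=0.45)

```text
time_s: 2.62
position: [0.4977, -0.1021, 0.2109]
tcp_rot: [-0.602, 0.603, -0.37, 0.37]
wrist_force: [0.1, -0.0, -0.1]
finger_gap: 0.449
```

step_arm([
  {"x":0,"y":0,"z":0,"rx":0,"ry":6,"rz":0},
  {"x":0,"y":0,"z":0,"rx":0,"ry":11,"rz":0},
  {"x":0,"y":0,"z":0,"rx":0,"ry":16,"rz":0},
  {"x":0,"y":0,"z":0,"rx":0,"ry":16,"rz":0},
])

```text
time_s: 2.95
position: [0.4967, -0.0993, 0.2112]
tcp_rot: [0.547, -0.547, 0.448, -0.448]
wrist_force: [-0.1, -0.0, -0.1]
finger_gap: 0.454
```

Run:
```python
from h import *
s=r.sense();im=r.camera("wrist");print(s["time_s"],s["position"],s["joint_positions"].round(2),s["finger_gap"])
q=s["tcp_rot"];print(R.from_quat(np.r_[q[1:],q[0]]).as_matrix().round(3))
print("pred ends",[proj("wrist",p,s).round() for p in((.5521,-.0951,.066),(.4476,-.1152,.066))])
cv2.imwrite("pics/w2.png",im[:,:,::-1]); np.save("s2.npy",s,allow_pickle=True)
```

```text
2.95 [ 0.49669893 -0.09925869  0.2112091 ] [-0.31 -0.    1.51  0.    1.64  1.06] 0.4537492587239711
[[ 0.196 -0.     0.981]
 [-0.981  0.     0.196]
 [-0.    -1.    -0.   ]]
pred ends [array([268., 124.]), array([266., 229.])]
```

View pics/w2.png

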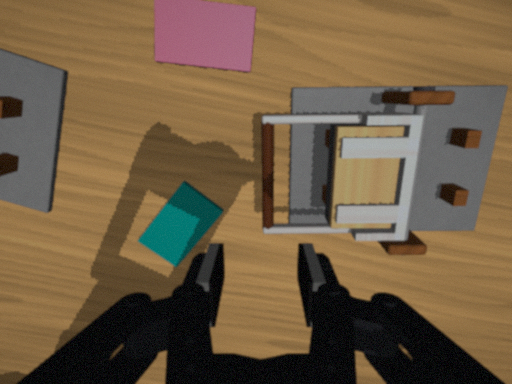

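The wrist view shows the bar from (268,122) to (268,230). That matches the prediction and is parallel to the tool z axis. I descend and grip.

step_arm([
  {"x":2,"y":8,"z":1,"rx":0,"ry":0,"rz":0},
  {"x":4,"y":24,"z":2,"rx":0,"ry":0,"rz":0},
  {"x":6,"y":44,"z":2,"rx":0,"ry":0,"rz":0},
  {"x":6,"y":64,"z":2,"rx":0,"ry":0,"rz":0},
  {"x":6,"y":84,"z":2,"rx":0,"ry":0,"rz":0},
  {"x":6,"y":104,"z":2,"rx":0,"ry":0,"rz":0},
  {"x":6,"y":122,"z":2,"rx":0,"ry":0,"rz":0},
  {"x":6,"y":138,"z":2,"rx":0,"ry":0,"rz":0},
  {"x":6,"y":152,"z":2,"rx":0,"ry":0,"rz":0},
  {"x":6,"y":163,"z":2,"rx":0,"ry":0,"rz":0},
  {"x":6,"y":170,"z":2,"rx":0,"ry":0,"rz":0},
  {"x":6,"y":170,"z":2,"rx":0,"ry":0,"rz":0},
])

```text
time_s: 4.0
position: [0.4986, -0.104, 0.0393]
tcp_rot: [-0.547, 0.548, -0.449, 0.446]
wrist_force: [-1.1, -0.2, 1.2]
finger_gap: 0.447
```

step_arm([
  {"x":0,"y":0,"z":0,"rx":0,"ry":0,"rz":0},
  {"x":0,"y":0,"z":0,"rx":0,"ry":0,"rz":0},
  {"x":0,"y":0,"z":0,"rx":0,"ry":0,"rz":0},
  {"x":0,"y":0,"z":0,"rx":0,"ry":0,"rz":0},
  {"x":0,"y":0,"z":0,"rx":0,"ry":0,"rz":0},
  {"x":0,"y":0,"z":0,"rx":0,"ry":0,"rz":0},
], claw=0)

```text
time_s: 4.5
position: [0.5008, -0.1055, 0.0425]
tcp_rot: [0.547, -0.547, 0.447, -0.449]
wrist_force: [0.9, -5.0, 2.1]
finger_gap: 0.115
```

Run:
```python
from h import *
s=r.sense();im=r.camera("scene");print(s["time_s"],s["position"],s["finger_gap"],s["wrist_force"],s["wrist_torque"])
cv2.imwrite("pics/s3.png",cv2.resize(im[60:230,60:260,::-1],(0,0),fx=3,fy=3))
th=np.radians(np.arange(0,181,3))
for n,k in((0,20),(20,40),(40,60)):
    x=142*(np.cos(th[n])-np.cos(th[n+1:k+1]));y=-142*(np.sin(th[n+1:k+1])-np.sin(th[n]))
    print([(round(a),round(b)) for a,b in zip(x,y)])
```

```text
4.5 [ 0.50082128 -0.10549054  0.04249946] 0.11513594335138407 [ 0.86512786 -4.971092    2.08620652] [-0.7301762  -0.09022885  0.13364257]
[(0, -7), (1, -15), (2, -22), (3, -30), (5, -37), (7, -44), (9, -51), (12, -58), (15, -64), (19, -71), (23, -77), (27, -83), (32, -89), (36, -95), (42, -100), (47, -106), (53, -110), (59, -115), (65, -119), (71, -123)]
[(7, -4), (13, -7), (20, -10), (27, -12), (34, -14), (41, -16), (49, -17), (56, -18), (64, -19), (71, -19), (78, -19), (86, -18), (93, -17), (101, -16), (108, -14), (115, -12), (122, -10), (129, -7), (135, -4), (142, 0)]
[(6, 4), (12, 8), (18, 13), (24, 17), (29, 23), (35, 28), (39, 34), (44, 40), (48, 46), (52, 52), (56, 59), (59, 65), (62, 72), (64, 79), (66, 86), (68, 93), (69, 101), (70, 108), (71, 116), (71, 123)]
```

View pics/s3.png

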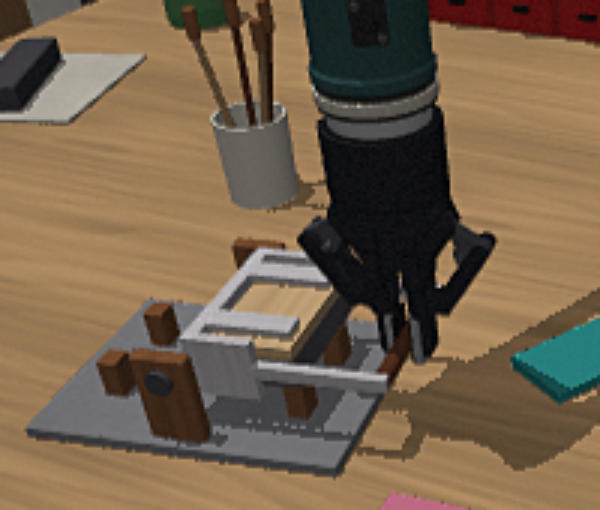

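The scene crop shows the gripper closed around the bar (opening 0.115), with the cradle still level. I swing along a 142 mm arc.

step_arm([
  {"x":0,"y":-4,"z":0,"rx":0,"ry":0,"rz":0},
  {"x":1,"y":-11,"z":0,"rx":0,"ry":0,"rz":0},
  {"x":2,"y":-20,"z":0,"rx":0,"ry":0,"rz":0},
  {"x":3,"y":-30,"z":0,"rx":0,"ry":0,"rz":0},
  {"x":5,"y":-37,"z":0,"rx":0,"ry":0,"rz":0},
  {"x":7,"y":-44,"z":0,"rx":0,"ry":0,"rz":0},
  {"x":9,"y":-51,"z":0,"rx":0,"ry":0,"rz":0},
  {"x":12,"y":-58,"z":0,"rx":0,"ry":0,"rz":0},
  {"x":15,"y":-64,"z":0,"rx":0,"ry":0,"rz":0},
  {"x":19,"y":-71,"z":0,"rx":0,"ry":0,"rz":0},
])

```text
time_s: 5.38
position: [0.5039, -0.121, 0.1104]
tcp_rot: [0.549, -0.546, 0.449, -0.446]
wrist_force: [5.7, 1.3, -9.1]
finger_gap: 0.111
```

step_arm([
  {"x":4,"y":-6,"z":0,"rx":0,"ry":0,"rz":0},
  {"x":8,"y":-12,"z":0,"rx":0,"ry":0,"rz":0},
  {"x":13,"y":-18,"z":0,"rx":0,"ry":0,"rz":0},
  {"x":17,"y":-24,"z":0,"rx":0,"ry":0,"rz":0},
  {"x":23,"y":-29,"z":0,"rx":0,"ry":0,"rz":0},
  {"x":28,"y":-35,"z":0,"rx":0,"ry":0,"rz":0},
  {"x":34,"y":-39,"z":0,"rx":0,"ry":0,"rz":0},
  {"x":40,"y":-44,"z":0,"rx":0,"ry":0,"rz":0},
  {"x":46,"y":-48,"z":0,"rx":0,"ry":0,"rz":0},
  {"x":52,"y":-52,"z":0,"rx":0,"ry":0,"rz":0},
  {"x":59,"y":-56,"z":0,"rx":0,"ry":0,"rz":0},
  {"x":65,"y":-59,"z":0,"rx":0,"ry":0,"rz":0},
  {"x":72,"y":-62,"z":0,"rx":0,"ry":0,"rz":0},
  {"x":79,"y":-64,"z":0,"rx":0,"ry":0,"rz":0},
  {"x":86,"y":-66,"z":0,"rx":0,"ry":0,"rz":0},
  {"x":93,"y":-68,"z":0,"rx":0,"ry":0,"rz":0},
  {"x":101,"y":-69,"z":0,"rx":0,"ry":0,"rz":0},
  {"x":108,"y":-70,"z":0,"rx":0,"ry":0,"rz":0},
  {"x":116,"y":-71,"z":0,"rx":0,"ry":0,"rz":0},
  {"x":123,"y":-71,"z":0,"rx":0,"ry":0,"rz":0},
])

```text
time_s: 7.05
position: [0.5295, -0.2412, 0.1887]
tcp_rot: [0.55, -0.545, 0.446, -0.448]
wrist_force: [-2.7, 6.0, 17.6]
finger_gap: 0.109
```

Run:
```python
from h import *
s=r.sense();im=r.camera("scene");print(s["time_s"],s["position"],s["finger_gap"],s["wrist_force"],s["wrist_torque"],s["joint_positions"].round(2))
cv2.imwrite("pics/s4.png",cv2.resize(im[40:230,40:260,::-1],(0,0),fx=2.5,fy=2.5))
```

```text
7.05 [ 0.52953352 -0.24118162  0.18873174] 0.10869614083031495 [-2.74270372  6.03696551 17.57299315] [1.55351075 0.48056316 0.0405364 ] [-0.53  0.17  1.37  0.01  1.6   0.84]
```

View pics/s4.png

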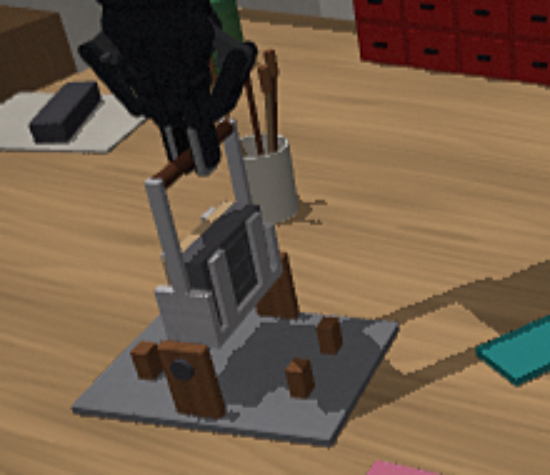

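The cradle is upright, with bar and pair in place, and forces are low. I continue down the other side.

step_arm([
  {"x":5,"y":-2,"z":0,"rx":0,"ry":0,"rz":0},
  {"x":13,"y":-2,"z":0,"rx":0,"ry":0,"rz":0},
  {"x":21,"y":-1,"z":0,"rx":0,"ry":0,"rz":0},
  {"x":29,"y":0,"z":0,"rx":0,"ry":0,"rz":0},
  {"x":37,"y":2,"z":0,"rx":0,"ry":0,"rz":0},
  {"x":44,"y":4,"z":0,"rx":0,"ry":0,"rz":0},
  {"x":51,"y":6,"z":0,"rx":0,"ry":0,"rz":0},
  {"x":58,"y":9,"z":0,"rx":0,"ry":0,"rz":0},
  {"x":64,"y":12,"z":0,"rx":0,"ry":0,"rz":0},
  {"x":71,"y":16,"z":0,"rx":0,"ry":0,"rz":0},
  {"x":77,"y":20,"z":0,"rx":0,"ry":0,"rz":0},
  {"x":83,"y":24,"z":0,"rx":0,"ry":0,"rz":0},
  {"x":89,"y":29,"z":0,"rx":0,"ry":0,"rz":0},
  {"x":95,"y":33,"z":0,"rx":0,"ry":0,"rz":0},
  {"x":100,"y":39,"z":0,"rx":0,"ry":0,"rz":0},
  {"x":106,"y":44,"z":0,"rx":0,"ry":0,"rz":0},
  {"x":110,"y":50,"z":0,"rx":0,"ry":0,"rz":0},
  {"x":115,"y":56,"z":0,"rx":0,"ry":0,"rz":0},
  {"x":119,"y":62,"z":0,"rx":0,"ry":0,"rz":0},
  {"x":123,"y":68,"z":0,"rx":0,"ry":0,"rz":0},
])

```text
time_s: 8.77
position: [0.555, -0.3636, 0.1163]
tcp_rot: [0.549, -0.546, 0.446, -0.449]
wrist_force: [4.1, 3.3, 0.0]
finger_gap: 0.114
```

step_arm([
  {"x":4,"y":7,"z":0,"rx":0,"ry":0,"rz":0},
  {"x":7,"y":13,"z":0,"rx":0,"ry":0,"rz":0},
  {"x":10,"y":20,"z":0,"rx":0,"ry":0,"rz":0},
  {"x":12,"y":27,"z":0,"rx":0,"ry":0,"rz":0},
  {"x":14,"y":34,"z":0,"rx":0,"ry":0,"rz":0},
  {"x":16,"y":41,"z":0,"rx":0,"ry":0,"rz":0},
  {"x":17,"y":48,"z":0,"rx":0,"ry":0,"rz":0},
  {"x":18,"y":54,"z":0,"rx":0,"ry":0,"rz":0},
  {"x":18,"y":60,"z":0,"rx":0,"ry":0,"rz":0},
  {"x":19,"y":65,"z":0,"rx":0,"ry":0,"rz":0},
  {"x":19,"y":69,"z":0,"rx":0,"ry":0,"rz":0},
  {"x":19,"y":71,"z":0,"rx":0,"ry":0,"rz":0},
  {"x":19,"y":71,"z":0,"rx":0,"ry":0,"rz":0},
])

```text
time_s: 9.85
position: [0.5592, -0.3832, 0.0449]
tcp_rot: [0.549, -0.546, 0.445, -0.45]
wrist_force: [8.1, -2.7, 0.9]
finger_gap: 0.117
```

step_arm([
  {"x":0,"y":0,"z":0,"rx":0,"ry":0,"rz":0},
  {"x":0,"y":0,"z":0,"rx":0,"ry":0,"rz":0},
  {"x":0,"y":0,"z":0,"rx":0,"ry":0,"rz":0},
  {"x":0,"y":0,"z":0,"rx":0,"ry":0,"rz":0},
  {"x":0,"y":0,"z":0,"rx":0,"ry":0,"rz":0},
  {"x":0,"y":-5,"z":0,"rx":0,"ry":0,"rz":0},
  {"x":0,"y":-15,"z":0,"rx":0,"ry":0,"rz":0},
  {"x":0,"y":-30,"z":0,"rx":0,"ry":0,"rz":0},
  {"x":0,"y":-50,"z":0,"rx":0,"ry":0,"rz":0},
  {"x":0,"y":-75,"z":0,"rx":0,"ry":0,"rz":0},
  {"x":0,"y":-100,"z":0,"rx":0,"ry":0,"rz":0},
  {"x":0,"y":-125,"z":0,"rx":0,"ry":0,"rz":0},
  {"x":0,"y":-145,"z":0,"rx":0,"ry":0,"rz":0},
  {"x":0,"y":-155,"z":0,"rx":0,"ry":0,"rz":0},
  {"x":0,"y":-160,"z":0,"rx":0,"ry":0,"rz":0},
  {"x":0,"y":-160,"z":0,"rx":0,"ry":0,"rz":0},
], claw=0.45)

```text
time_s: 11.18
position: [0.5564, -0.3831, 0.206]
tcp_rot: [0.547, -0.547, 0.447, -0.449]
wrist_force: [-0.6, -1.6, 0.1]
finger_gap: 0.449
```

Run:
```python
from h import *
s=r.sense();a=r.camera("scene");b=r.camera("wrist");print(s["time_s"],s["position"],s["finger_gap"],s["wrist_force"])
for n in("mould","board"):print(n,[(round(d["conf"],2),d["xy"]) for d in r.place_of("scene",n)])
u=lambda y,z:proj("scene",(.529-.2*y,-.243+.98*y,z)).round()
print("full-over handle mid predicted",u(-.142,.06))
A=cv2.resize(a[90:240,20:260],(640,400));B=cv2.resize(b,(266,200))
cv2.imwrite("pics/s5.png",np.vstack([A,np.hstack([B,np.zeros((200,374,3),np.uint8)])])[:,:,::-1])
```

```text
11.1833 [ 0.55643937 -0.38310209  0.20601267] 0.44938027659770646 [-0.5692356  -1.63524514  0.10822979]
mould [(0.74, [107.4, 156.0])]
board [(0.73, [254.2, 177.9]), (0.57, [207.9, 242.0])]
full-over handle mid predicted [ 72. 158.]
```

View pics/s5.png

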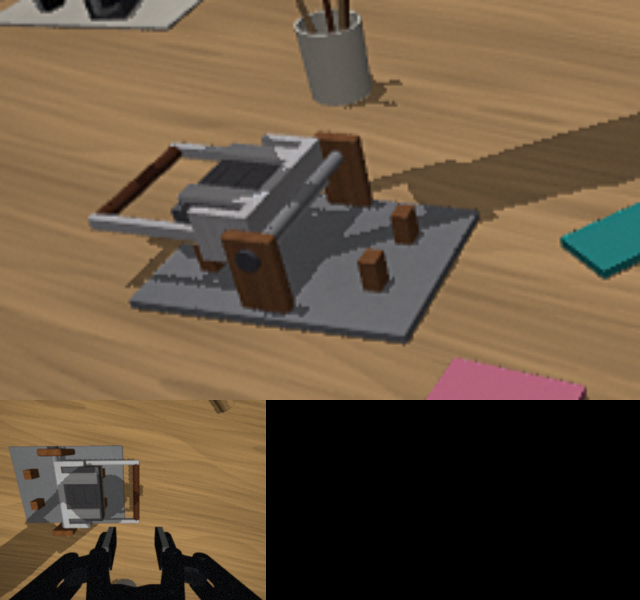

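The cradle is fully over. The handle middle is at scene pixel (72,158.6), against (72,158) predicted, the ribbed grey mould is on top, and the gripper is clear. I let it settle briefly and hand in.

step_arm([
  {"x":0,"y":0,"z":0,"rx":0,"ry":0,"rz":0},
  {"x":0,"y":0,"z":0,"rx":0,"ry":0,"rz":0},
  {"x":0,"y":0,"z":0,"rx":0,"ry":0,"rz":0},
  {"x":0,"y":0,"z":0,"rx":0,"ry":0,"rz":0},
  {"x":0,"y":0,"z":0,"rx":0,"ry":0,"rz":0},
  {"x":0,"y":0,"z":0,"rx":0,"ry":0,"rz":0},
  {"x":0,"y":0,"z":0,"rx":0,"ry":0,"rz":0},
  {"x":0,"y":0,"z":0,"rx":0,"ry":0,"rz":0},
])

```text
time_s: 12.05
position: [0.5561, -0.3828, 0.2043]
tcp_rot: [0.547, -0.547, 0.448, -0.448]
wrist_force: [0.1, -0.2, 0.2]
finger_gap: 0.45
```

```bash
python3 -c "
from cell import r
print(r.sense()['time_s'],r.sign_off())"
```

```text
the job is handed in; nothing more can be done
12.05 None
```

I took the cradle with the plywood board on top by its handle bar and swung it right over at about 0.6 rad/s. I then let go near the stop, backed the gripper off and handed in at 12.05 s.

**Last checks:**
- **Cradle angle:** in the final scene picture the handle sits within 1 px of where it should be when fully over.
- **Mould:** the ribbed grey mould shows on top, inside the prongs. The mould detector agrees.
- **Board:** it is hidden underneath, so the network reported only the turquoise and pink look-alikes. Its place under the mould is inferred, not seen.
- **Gripper:** it is clear of everything, and wrist force is about 0.
- **Other cradle:** the gripper worked only at the first cradle. I took no final picture of the other one to confirm it had not moved.

The first move call was refused because rows need all six keys; nothing moved. The highest wrist force I read was about 19 N, at the top of the swing.

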